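# Pack the slide-staining kit into its tray

### The arm

A 6-joint arm with a two-finger parallel gripper is mounted at the origin on the work surface. World frame = base frame: x ahead of the robot, y to its left, z up, the work surface at z = 0. Lengths are in m, angles in rad, forces in N, time in s.
With the tool pointing down it reaches from about 0.3 to 0.775 m from the base axis. Payload 14.6 kg.
Tool frame: the origin (TCP) lies on the centre line of the jaws, within the pads' length; the fingertips stand 19 mm ahead of it and the grasp point (between the pads) is the TCP; y points along the fingers, x is the direction in which the jaws open and shut, and the axes are right-handed (so a half turn about y gives the same grasp; the last joint's range is limited). The gripper opens to 94 mm and grips with 3 to 60 N. Pads are 16 mm wide; open, the fingers measure 119 mm over their backs; the gripper's body (75 mm by 177 mm) begins 78 mm behind the grasp point.
Start: joints at [1.238, 0.3, 1.521, -0, 1.321, -0.067], TCP at [0.144, 0.531, 0.224] pointing down, gripper open.
Joint ranges: [-3.03, 3.03], [-0.79, 2.21], [0.23, 2.52], [-1.04, 4.18], [0, 3.07], [-2.55, 2.55]. Speed limits (rad/s): [2.22, 2.22, 2.57, 3.14, 3.14, 3.14].

### API

Orientations are given as [roll, pitch, yaw] about the fixed x, y, z axes, in that order (R = Rz(yaw) Ry(pitch) Rx(roll)).
In Python, from station import ctrl, optics gives the robot as it stands.
- The arm moves only by the tool jog_arm, never from a script. Its argument "targets" is a list of rows, each a list of 3 entries, a list of its own where there are three numbers: the finger opening in cm, from 0 to 9.4, then the shift along the tool's x, y, z in cm, then the turn about the tool's y in rad. A call has 1 to 10 rows; each row is the pose to reach, as a shift and turn from the pose commanded when the call began, along the tool's axes at that moment; what a row does not reach only later rows make up. A row lasts 1/10 s, in which the tool goes at most 50 mm and 8.59 degrees, less where a joint would pass 70% of its speed; a pose out of reach is approached as far as the arm can. A call with a gripper value outside its range is refused whole. The fingers move at their own pace and stop on an object; "grip_force" is the grip in N (left out, the last holds). Time passes only in rows, so rows that repeat a pose let the fingers close. It gives the time, the measured TCP pose, the force and the opening at its end, in the units of the state.
- ctrl.get_obs(): the state, without advancing time (a new reading comes with each control period).
- optics.camera(name): name is "side" or "top"; returns a dict with "img" (420x560x3 uint8, red, green, blue), "range_z" (420x560 float32, m along the optical axis (not along the pixel's ray), 0 where there is no reading), "camera_matrix" (3x3 intrinsics, pixels), "k1" (the pictures are not rectified: a ray, as slopes to the right and down, at radius r is drawn at 1 + k1 r^2 times it, then the intrinsics apply), "world_to_cam" (4x4, takes a point from world to camera coordinates). Camera axes: x right, y up, looking along -z (the intrinsics and any distortion apply to the point x, -y, -z); pixel columns grow to the right and rows downward; lengths in m; the calibration is good to about 2 mm. A picture is of the moment at which its call begins.
- ctrl.hand_in(): hands the job in, once; it reports no verdict.
The state is a dict: "time_s": time; "qpos": joint angles; "joint_vel": joint speeds; "tau": joint torques, N m; "ee_pos": TCP position; "eef_rot": TCP orientation; "force": force on the tool from outside, world axes, zero at the start; "moment": the same for the moment, N m; "grip_width": finger opening in m.
Only numpy, scipy, OpenCV 4.12 (cv2) and the standard library are available. Lean on these libraries where they do the work, as an engineer would, in place of code of your own. Each camera call takes 0.05 s, during which the arm holds its last target. There are 200 camera calls.

### The job

Pack the slide-staining kit into the tray: stand the amber dropper bottle (with the rubber bulb) in the small round recess, the squat jar in the large round one, the square white bottle, lifted up over the rack's front rail, in the square one, and the slide box in the long one, each down on the floor of its recess. Keep everything upright all the time, and leave the amber bottle with the flat screw cap and the round white bottle where they stand.

Things in the scene. Friction and masses are not known exactly. Their poses are not given: they have to be found in the camera images.
- dropper_bottle: round amber glass bottle, 34 mm across and 52 mm high to its shoulder, with a narrow black collar (21 mm) and a small slim black rubber bulb (13 mm) on top, 82 mm high in all. On the table. Loose; origin: centre of underside, z up
- squat_jar: squat round clear glass jar with a white lid nearly as wide as the jar, 58 mm across, 52 mm high. On the table. Loose; origin: centre of underside, z up
- slide_box: long white plastic slide box, 32 mm (own x) x 84 mm (own y) x 46 mm high. On the table. Loose; origin: centre of underside, z up
- square_bottle: white plastic bottle, square body 48 x 48 mm (sides along own x, y), 60 mm high, round black cap 20 mm wide, 80 mm in all. Stands on the shelf of a low fixed dark steel rack, shelf top 60 mm above the table; front retaining rail (robot's side) and side panels 78 mm, back panel 90 mm above the table; rail and back about 40 mm from the bottle's axis. Loose; origin: centre of underside, z up
- screwcap_bottle: look-alike that stays: the same amber bottle, 34 mm across, but with a flat wide black screw cap (27 mm) and no bulb, 76 mm high. On the table. Loose; origin: centre of underside, z up
- round_bottle: look-alike that stays: white plastic bottle with a round body 48 mm across, 60 mm high, and the same black cap, 80 mm high, on the rack beside the square bottle, about 96 mm from it (centres), to its left or right. Loose; origin: centre of underside, z up
- well_small_round: grey insert in the low steel tray, 88 x 108 x 18 mm (own x, y, z), with one small round recess 54 mm across, 14 mm deep, in the middle of its top. Origin: centre of its underside, 4 mm above the table (recess floor 8 mm, top 22 mm, tray rim 12 mm above the table). Fixed. The four inserts lie 2 by 2, 92 mm apart along x and 112 mm along y, same yaw, in any order
- well_large_round: grey insert in the low steel tray, 88 x 108 x 18 mm (own x, y, z), with one large round recess 78 mm across, 14 mm deep, in the middle of its top. Origin: centre of its underside, 4 mm above the table (recess floor 8 mm, top 22 mm, tray rim 12 mm above the table). Fixed. The four inserts lie 2 by 2, 92 mm apart along x and 112 mm along y, same yaw, in any order
- well_square: grey insert in the low steel tray, 88 x 108 x 18 mm (own x, y, z), with one square recess 68 x 68 mm, 14 mm deep, in the middle of its top. Origin: centre of its underside, 4 mm above the table (recess floor 8 mm, top 22 mm, tray rim 12 mm above the table). Fixed. The four inserts lie 2 by 2, 92 mm apart along x and 112 mm along y, same yaw, in any order
- well_long: grey insert in the low steel tray, 88 x 108 x 18 mm (own x, y, z), with one long rectangular recess 50 mm (own x) x 98 mm (own y), 14 mm deep, in the middle of its top. Origin: centre of its underside, 4 mm above the table (recess floor 8 mm, top 22 mm, tray rim 12 mm above the table). Fixed. The four inserts lie 2 by 2, 92 mm apart along x and 112 mm along y, same yaw, in any order
Mind the look-alikes: they are no part of the job. Leave any blue or red look-alike of the dropper_bottle alone.

How it is judged:
By the outcome, as a careful person would: the job done as asked, in the order asked, and still so for the second after the job is handed in, with the robot touching nothing.
It also fails if it takes over 109 s, if anything falls off the work surface, if the arm or the gripper's body presses on something with over 40 N, if the wrist force passes 120 N, or if a joint passes its speed limit or range.

## Working session

There is one attempt and no reset: what is moved stays moved. The work goes in short steps, Python scripts to look and compute and a tool call to move; the robot and the scene stay as the last step left them, time stands still between calls to the robot, and variables do not carry over. Pictures are saved under pics/ and viewed, about 12 in all and at most 16, crops included, and the job is handed in when it is done.

Besides the shell and the picture viewer there is one more tool, called after "Call:" as a command line: name --argument value ..., lists and objects as JSON in quotes. jog_arm: Moves the arm, as the interface text tells. Its arguments: {"type":"object","properties":{"targets":{"type":"array","items":{"type":"array"}},"grip_force":{"type":"number"}},"required":["targets"]}

```bash
ls; mkdir -p pics
cat > h.py <<'E'
import numpy as np, cv2
from station import ctrl, optics
def cloud(c):
    K=c['camera_matrix']; z=c['range_z']; h,w=z.shape
    u,v=np.meshgrid(np.arange(w),np.arange(h))
    D=np.array([c['k1'],0,0,0,0.])
    p=cv2.undistortPoints(np.stack([u,v],-1).reshape(-1,1,2).astype(np.float64),K,D).reshape(h,w,2)
    P=np.stack([p[...,0]*z,-p[...,1]*z,-z],-1)
    M=np.linalg.inv(c['world_to_cam'])
    W=P@M[:3,:3].T+M[:3,3]
    W[z<=0]=np.nan
    return W
def snap(name,fn):
    c=optics.camera(name); cv2.imwrite('pics/'+fn,c['img'][...,::-1]); W=cloud(c); np.savez('pics/'+fn+'.npz',W=W,img=c['img']); return c,W
E
python3 - <<'E'
from h import *
print(ctrl.get_obs())
for n in('top','side'):
    c,W=snap(n,n+'0.png'); print(n,np.linalg.inv(c['world_to_cam'])[:3].round(3).tolist(),c['k1'],np.nanmin(W.reshape(-1,3),0),np.nanmax(W.reshape(-1,3),0))
E
```

```text
pics
{'time_s': 0.0, 'qpos': array([ 1.23840591e+00,  3.00437591e-01,  1.52156499e+00,  2.79194602e-05,
        1.32071014e+00, -6.66144223e-02]), 'joint_vel': array([-1.60605114e-04,  4.26116450e-05,  2.74494771e-03, -7.36667448e-04,
        1.55735507e-03, -8.20175321e-04]), 'tau': array([ 2.30516940e-03, -5.31812489e+01, -3.52731156e+01,  7.08895829e-02,
        2.45453732e-02, -1.42888407e-04]), 'ee_pos': array([0.14438838, 0.53046343, 0.22391151]), 'eef_rot': array([-1.57069479e+00,  1.11578707e-03,  1.30501346e+00]), 'force': array([-0.75995324,  0.14337689,  0.60618493]), 'moment': array([-0.00877628,  0.01670734,  0.00325191]), 'grip_width': 0.09384104053065212}
top [[0.009, 0.997, -0.079, 0.437], [-1.0, 0.009, -0.001, -0.02], [-0.0, 0.079, 0.997, 1.0]] -0.0671938690091038 [-0.02877365 -1.41803513 -0.76892249] [1.63016053 1.34054646 0.3440827 ]
side [[0.764, 0.465, -0.447, -0.015], [-0.645, 0.55, -0.531, -0.618], [-0.001, 0.694, 0.72, 0.905]] -0.16547663081951566 [-0.18881169 -0.7040491  -0.7593961 ] [1.96936758 2.09019935 0.53369427]
```

View pics/top0.png

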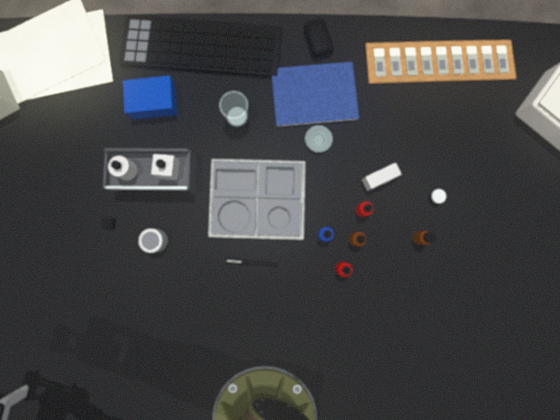

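View pics/side0.png

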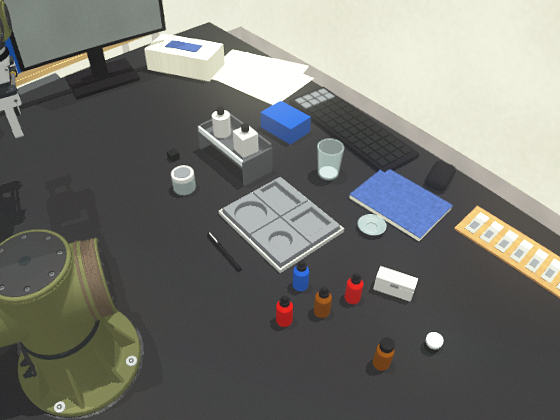

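Top view: tray at about (257,199), rack at (147,169) with the round bottle (120,166) and the square bottle (162,164), jar at (152,240), slide box at (382,176). Amber candidates are at (358,240) and (424,238). I'll crop both, plus the rack.

```bash
cat > m.py <<'E'
from h import *
import sys
d=np.load('pics/top0.png.npz'); W=d['W']; t=d['img']; s=np.load('pics/side0.png.npz'); Ws=s['W']
A=cv2.resize(s['img'][255:375,260:460],(800,480),interpolation=3)
B=cv2.resize(t[140:260,90:200],(385,420),interpolation=3)
cv2.imwrite('pics/cropA.png',A[...,::-1]); 
cv2.imwrite('pics/cropT.png',cv2.resize(t[140:260,90:290],(800,480),interpolation=3)[...,::-1])
for nm,X in(('top',W),('side',Ws)):
    ok=(np.nan_to_num(X[...,2])>0.015)&(X[...,0]>.2)&(X[...,0]<.75)&(abs(X[...,1])<.5)
    if nm=='top': ok[:, :100]=0
    n,l,st,ce=cv2.connectedComponentsWithStats(ok.astype(np.uint8))
    for i in range(1,n):
        if st[i,4]<15: continue
        p=X[l==i]; zm=np.percentile(p[:,2],97)
        tp=p[p[:,2]>zm-.008]
        print(nm,ce[i].round(),st[i,4],'min',p.min(0).round(3),'max',p.max(0).round(3),'topmean',tp.mean(0).round(4))
E
python3 m.py
```

```text
top [237. 118.] 191 min [0.726 0.046 0.016] max [0.75  0.108 0.091] topmean [0.7349 0.0753 0.0874]
top [149. 169.] 3799 min [0.558 0.181 0.015] max [0.654 0.389 0.142] topmean [0.6063 0.2859 0.1376]
top [235. 180.] 754 min [0.546 0.026 0.015] max [0.636 0.133 0.025] topmean [0.5909 0.079  0.0204]
top [279. 181.] 797 min [ 0.543 -0.086  0.015] max [0.633 0.023 0.026] topmean [ 0.589  -0.0311  0.0208]
top [382. 176.] 482 min [ 0.569 -0.328  0.017] max [ 0.632 -0.241  0.049] topmean [ 0.5996 -0.2847  0.0449]
top [438. 196.] 149 min [ 0.536 -0.448  0.019] max [ 0.569 -0.414  0.032] topmean [ 0.5533 -0.4298  0.0268]
top [234. 216.] 750 min [0.455 0.028 0.015] max [0.542 0.134 0.026] topmean [0.4985 0.0795 0.0206]
top [278. 218.] 1176 min [ 0.453 -0.084  0.015] max [0.541 0.025 0.027] topmean [ 0.4967 -0.0299  0.0208]
top [364. 209.] 194 min [ 0.501 -0.256  0.017] max [ 0.534 -0.223  0.083] topmean [ 0.5181 -0.2402  0.0791]
top [107. 222.] 110 min [0.469 0.387 0.015] max [0.494 0.412 0.026] topmean [0.4812 0.3983 0.0205]
top [152. 240.] 520 min [0.411 0.249 0.015] max [0.467 0.305 0.057] t
[... 1353 characters left out ...]
.128  0.087] topmean [ 0.4553 -0.1449  0.0802]
side [396. 282.] 841 min [ 0.568 -0.329  0.015] max [ 0.632 -0.242  0.052] topmean [ 0.5997 -0.2861  0.0473]
side [354. 287.] 378 min [ 0.499 -0.258  0.015] max [ 0.531 -0.223  0.086] topmean [ 0.5165 -0.2411  0.0811]
side [323. 301.] 387 min [ 0.428 -0.241  0.015] max [ 0.461 -0.208  0.088] topmean [ 0.444  -0.2249  0.0806]
side [284. 310.] 385 min [ 0.355 -0.207  0.015] max [ 0.389 -0.175  0.088] topmean [ 0.3708 -0.1904  0.0812]
side [434. 340.] 252 min [ 0.537 -0.445  0.016] max [ 0.573 -0.411  0.034] topmean [ 0.5533 -0.4286  0.0291]
side [384. 352.] 465 min [ 0.432 -0.402  0.015] max [ 0.465 -0.37   0.081] topmean [ 0.4492 -0.3862  0.0768]
```

View pics/cropA.png

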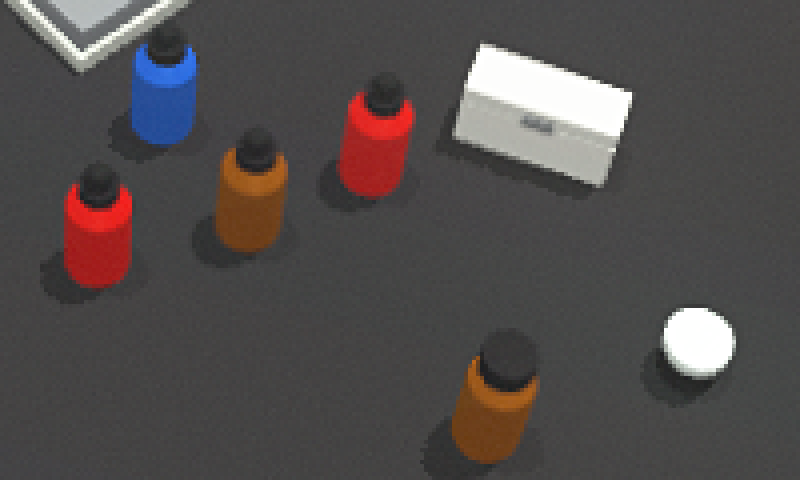

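View pics/cropT.png

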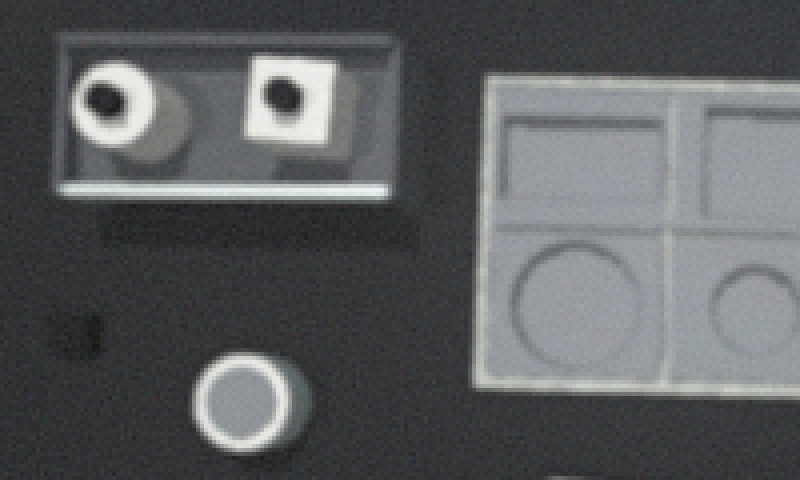

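Amber candidates: (358,238) in top / crop A (256,145) has the slim bulb, so it is the dropper bottle. (424,238) / crop A (508,355) has the wide flat cap, so it is the screwcap bottle and stays. On the rack, the square bottle is on the right (top px 162,164) and the round one on the left. Wells: long at far left, square at far right, large round at near left, small round at near right. Next I'll fit the poses.

```bash
cat > fit.py <<'E'
from h import *
def roi(W,x0,x1,y0,y1,z0,z1):
    p=W.reshape(-1,3); p=p[~np.isnan(p[:,0])]
    return p[(p[:,0]>x0)&(p[:,0]<x1)&(p[:,1]>y0)&(p[:,1]<y1)&(p[:,2]>z0)&(p[:,2]<z1)]
def rect(p):
    (c,s,a)=cv2.minAreaRect((p[:,:2]*1000).astype(np.float32)); return np.round(c,1),np.round(s,1),round(a,1),len(p)
def rec(W,x,y):  # recess floor centroid around (x,y)
    p=roi(W,x-.044,x+.044,y-.054,y+.054,-.002,.0135); return rect(p)
if __name__=='__main__':
  for n in('top0','side0'):
    W=np.load(f'pics/{n}.png.npz')['W']; print(n)
    print('tray',rect(roi(W,.42,.68,-.12,.17,.0165,.03)))
    print('box',rect(roi(W,.55,.65,-.35,-.22,.036,.06)))
    print('sq',rect(roi(W,.56,.65,.2,.28,.110,.128)), 'rnd',rect(roi(W,.56,.65,.29,.38,.110,.128)))
    print('jar',rect(roi(W,.39,.49,.22,.33,.04,.065)), 'drop',rect(roi(W,.41,.48,-.26,-.19,.07,.09)),'dropbody',rect(roi(W,.41,.48,-.26,-.19,.02,.06)))
    for q in((.5925,.078),(.590,-.034),(.5,.0795),(.498,-.032)): print(' rec',rec(W,*q))
E
python3 fit.py
```

```text
top0
tray (array([543.8,  24.2]), array([218.1, 180.6]), 88.9, 3439)
box (array([ 599.6, -285.9]), array([33.5, 83.6]), 25.5, 452)
sq (array([607.7, 235.2]), array([49.3, 48.9]), 83.5, 392) rnd (array([605.1, 335.4]), array([46.2, 45.8]), 1.9, 278)
jar (array([439.1, 277.4]), array([55.6, 56.2]), 0.2, 453) drop (array([ 447.1, -222.7]), array([18.7, 17.1]), 0.4, 44) dropbody (array([ 446.4, -222. ]), array([31.9, 31.6]), 1.8, 113)
 rec (array([590.7,  77.4]), array([ 84.8, 106.1]), 0.7, 778)
 rec (array([585.7, -42.7]), array([90.8, 74.5]), 88.7, 742)
 rec (array([500.9,  73.4]), array([85.9, 95.6]), 0.3, 806)
 rec (array([485.4, -48.5]), array([93.2, 70.1]), 34.8, 381)
side0
tray (array([563.2,  14.1]), array([257.8, 234.2]), 89.4, 3557)
box (array([ 601.5, -284.9]), array([38.4, 84.3]), 26.7, 595)
sq (array([605.9, 233.6]), array([50.5, 49.9]), 86.1, 248) rnd (array([602.5, 334. ]), array([45.9, 47.2]), 65.7, 181)
jar (array([436.3, 278.6]), array([55.6, 54.8]), 44.4, 328) drop (array([ 444.3, -224.8]), array([19.6, 20.4]), 42.3, 76) dropbody (array([ 442.1, -226.2]), array([27.4, 34. ]), 37.8, 251)
 rec (array([589.4,  79.7]), array([107.9,  62.9]), 83.2, 423)
 rec (array([587.4, -41. ]), array([86.4, 94.9]), 3.2, 522)
 rec (array([498.2,  79.7]), array([105.9,  84.1]), 89.8, 499)
 rec (array([497.2, -32. ]), array([ 86.4, 107.1]), 0.1, 337)
```

```bash
cat > go.py <<'E'
import sys
from h import *
def go(x,y,z,yaw):
    o=ctrl.get_obs(); p=o['ee_pos']; a=o['eef_rot'][2]
    from scipy.spatial.transform import Rotation as R
    M=R.from_euler('xyz',o['eef_rot']).as_matrix()
    d=M.T@(np.array([x,y,z])-p)*100
    t=(a-yaw+np.pi/2)%np.pi-np.pi/2
    print('t',round(o['time_s'],2),'pos',p.round(4),'rot',o['eef_rot'].round(3),'q',o['qpos'].round(2),'F',o['force'].round(1),'w',round(o['grip_width'],4),'\nSHIFT',d.round(2),'TURN',round(t,3))
if __name__=='__main__': go(*map(float,sys.argv[1:5]))
E
python3 go.py .4455 -.224 .2 .785
```

```text
t 0.1 pos [0.1444 0.5305 0.224 ] rot [-1.571e+00  1.000e-03  1.305e+00] q [ 1.24  0.3   1.52 -0.    1.32 -0.07] F [ 0.1 -0.  -0.7] w 0.0943 
SHIFT [-64.89   2.46 -48.87] TURN 0.52
```

Call:
jog_arm --targets '[[5,[-64.9,2.4,-48.9],0.52],[5,[-64.9,2.4,-48.9],0.52],[5,[-64.9,2.4,-48.9],0.52],[5,[-64.9,2.4,-48.9],0.52],[5,[-64.9,2.4,-48.9],0.52],[5,[-64.9,2.4,-48.9],0.52],[5,[-64.9,2.4,-48.9],0.52],[5,[-64.9,2.4,-48.9],0.52],[5,[-64.9,2.4,-48.9],0.52],[5,[-64.9,2.4,-48.9],0.52]]' --grip_force 15

```text
time_s: 1.1
ee_pos: [0.3299, 0.0645, 0.2098]
eef_rot: [-1.571, -0.001, 0.785]
force: [2.1, 1.3, 0.4]
grip_width: 0.0496
```

```bash
python3 go.py .4455 -.224 .2 .785
```

```text
t 1.1 pos [0.3299 0.0645 0.2098] rot [-1.571e+00 -1.000e-03  7.850e-01] q [ 0.08 -0.19  2.07  0.    1.26 -0.7 ] F [2.1 1.3 0.4] w 0.0496 
SHIFT [-12.23   0.99 -28.58] TURN 0.0
```

Call:
jog_arm --targets '[[5,[-12.2,1,-28.6],0],[5,[-12.2,1,-28.6],0],[5,[-12.2,1,-28.6],0],[5,[-12.2,1,-28.6],0],[5,[-12.2,1,-28.6],0],[5,[-12.2,1,-28.6],0],[5,[-12.2,1,-28.6],0],[5,[-12.2,1,-28.6],0],[5,[-12.2,1,-28.6],0],[5,[-12.2,1,-28.6],0]]'

```text
time_s: 2.1
ee_pos: [0.4455, -0.2207, 0.2]
eef_rot: [-1.571, -0.0, 0.786]
force: [-0.3, 0.1, 0.3]
grip_width: 0.05
```

```bash
python3 go.py .4455 -.224 .037 .785
```

```text
t 2.1 pos [ 0.4455 -0.2207  0.2   ] rot [-1.571 -0.     0.786] q [-0.53  0.2   1.7   0.    1.24 -1.32] F [-0.3  0.1  0.3] w 0.05 
SHIFT [-0.23 16.3  -0.23] TURN 0.001
```

Call:
jog_arm --targets '[[5,[-0.2,3,-0.2],0],[5,[-0.2,6,-0.2],0],[5,[-0.2,8,-0.2],0],[5,[-0.2,8.5,-0.2],0],[5,[-0.2,8.5,-0.2],0]]'

```text
time_s: 2.6
ee_pos: [0.4456, -0.2241, 0.115]
eef_rot: [-1.571, 0.0, 0.786]
force: [0.4, 0.3, 0.3]
grip_width: 0.0497
```

Run:
```python
from h import *
from go import go
c,W=snap('side','s1.png')
cv2.imwrite('pics/s1c.png',cv2.resize(c['img'][200:380,220:460],(800,600),interpolation=3)[...,::-1])
go(.4455,-.224,.037,.785)
```

```text
t 2.65 pos [ 0.446  -0.2245  0.1157] rot [-1.572 -0.     0.786] q [-0.54  0.31  1.78 -0.    1.05 -1.33] F [ 1.  -0.1  0.4] w 0.0499 
SHIFT [-0.    7.87  0.08] TURN 0.001
```

View pics/s1c.png

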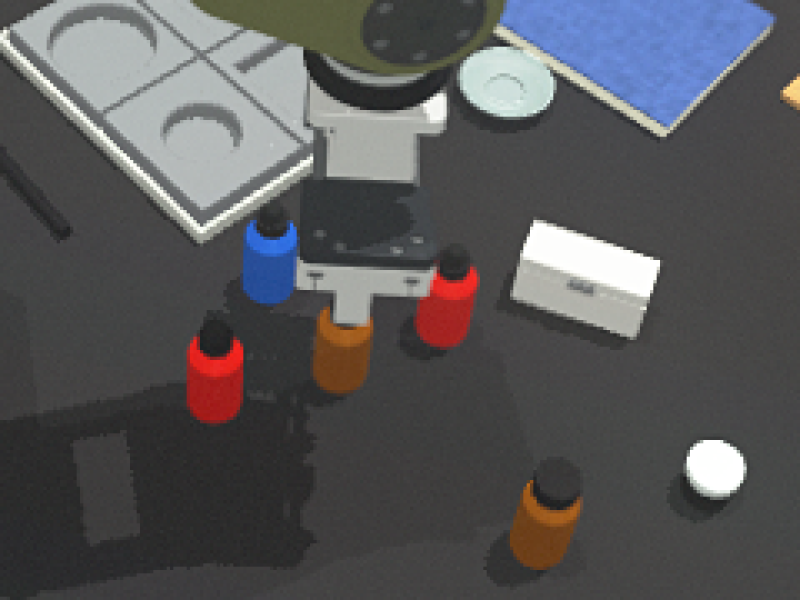

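The gripper at crop (350,300) sits over the amber bulb bottle at (343,350), with the blue and red bottles clear on both sides. I'll descend and grip.

Call:
jog_arm --targets '[[5,[0,2.5,0.1],0],[5,[0,5,0.1],0],[5,[0,7,0.1],0],[5,[0,7.8,0.1],0],[5,[0,7.8,0.1],0],[2.5,[0,7.8,0.1],0],[2.5,[0,7.8,0.1],0],[2.5,[0,7.8,0.1],0],[2.5,[0,7.8,0.1],0],[2.5,[0,7.8,0.1],0]]'

```text
time_s: 3.65
ee_pos: [0.4455, -0.2244, 0.0378]
eef_rot: [-1.573, -0.0, 0.785]
force: [-1.7, 1.9, 8.5]
grip_width: 0.0335
```

```bash
python3 go.py .4965 -.031 .046 .785
```

```text
t 3.65 pos [ 0.4455 -0.2244  0.0378] rot [-1.573 -0.     0.785] q [-0.54  0.43  1.83  0.    0.88 -1.33] F [-1.7  1.9  8.5] w 0.0335 
SHIFT [17.28 -0.83 10.08] TURN -0.0
```

Call:
jog_arm --targets '[[2.5,[0,-1,0],0],[2.5,[0,-3,0],0],[2.5,[0,-6,0],0],[2.5,[0,-9,0],0],[2.5,[0,-11,0],0],[2.5,[0,-12,0],0],[2.5,[0,-12,0],0]]'

```text
time_s: 4.35
ee_pos: [0.4453, -0.2243, 0.1579]
eef_rot: [-1.573, -0.0, 0.785]
force: [-0.7, -0.0, -2.2]
grip_width: 0.0335
```

```bash
python3 go.py .4965 -.031 .046 .785
```

```text
t 4.35 pos [ 0.4453 -0.2243  0.1579] rot [-1.573 -0.     0.785] q [-0.54  0.25  1.74 -0.    1.14 -1.33] F [-0.7 -0.  -2.2] w 0.0335 
SHIFT [17.28 11.18 10.08] TURN -0.0
```

Call:
jog_arm --targets '[[2.5,[1.5,0,0.9],0],[2.5,[4.5,0,2.6],0],[2.5,[8,0,4.6],0],[2.5,[11.5,0,6.6],0],[2.5,[14.5,1,8.4],0],[2.5,[16.5,3,9.6],0],[2.5,[17.3,5,10.1],0],[2.5,[17.3,7,10.1],0],[2.5,[17.3,8,10.1],0],[2.5,[17.3,8,10.1],0]]'

```text
time_s: 5.35
ee_pos: [0.4949, -0.0304, 0.075]
eef_rot: [-1.568, 0.002, 0.785]
force: [0.4, 0.6, -1.2]
grip_width: 0.0335
```

```bash
python3 go.py .4965 -.031 .0455 .785
```

```text
t 5.35 pos [ 0.4949 -0.0304  0.075 ] rot [-1.568  0.002  0.785] q [-0.14  0.37  1.81 -0.    0.96 -0.92] F [ 0.4  0.6 -1.2] w 0.0335 
SHIFT [ 0.08  2.95 -0.16] TURN -0.0
```

Call:
jog_arm --targets '[[2.5,[0,0,0],0],[2.5,[0,0.7,0],0],[2.5,[0,1.4,0],0],[2.5,[0,2.1,0],0],[2.5,[0,2.6,0],0],[2.5,[0,2.8,0],0],[2.5,[0,2.8,0],0]]'

```text
time_s: 6.05
ee_pos: [0.4958, -0.0304, 0.0484]
eef_rot: [-1.57, 0.0, 0.785]
force: [-0.4, 0.5, -0.9]
grip_width: 0.0337
```

Run:
```python
from h import *
from go import go
c,W=snap('side','s2.png')
cv2.imwrite('pics/s2c.png',cv2.resize(c['img'][150:300,190:390],(800,600),interpolation=3)[...,::-1])
go(.4965,-.031,.0458,.785)
```

```text
t 6.1 pos [ 0.496  -0.0304  0.0487] rot [-1.571  0.     0.785] q [-0.13  0.41  1.83 -0.    0.9  -0.92] F [-0.3  0.3 -0.5] w 0.0334 
SHIFT [-0.01  0.29 -0.08] TURN 0.0
```

View pics/s2c.png

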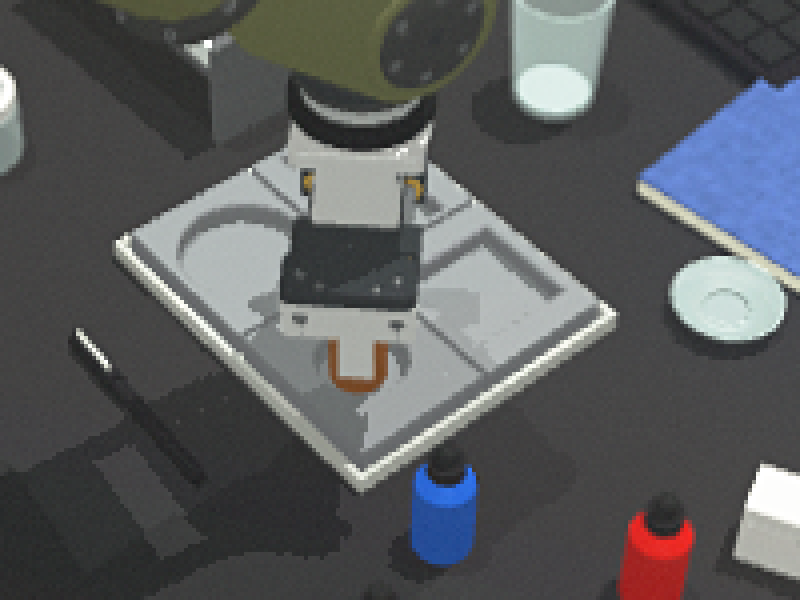

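The dropper bottle is inside the small recess at (358,370), nearly centred and about 3 mm above the floor. I'll lower it, release and retreat.

Call:
jog_arm --targets '[[2.5,[0,0.2,0],0],[2.5,[0,0.3,0],0],[2.5,[0,0.3,0],0],[4.8,[0,0.3,0],0],[4.8,[0,0.3,0],0],[4.8,[0,0.3,0],0],[4.8,[0,-1,0],0],[4.8,[0,-4,0],0],[4.8,[0,-8,0],0],[4.8,[0,-12,0],0]]'

```text
time_s: 7.1
ee_pos: [0.4956, -0.0304, 0.171]
eef_rot: [-1.571, -0.0, 0.785]
force: [0.8, 0.1, 0.8]
grip_width: 0.0477
```

```bash
python3 go.py .4375 .2775 .16 1.2
```

```text
t 7.1 pos [ 0.4956 -0.0304  0.171 ] rot [-1.571 -0.     0.785] q [-0.13  0.23  1.73 -0.    1.17 -0.92] F [0.8 0.1 0.8] w 0.0477 
SHIFT [17.65  1.1  25.89] TURN -0.415
```

Call:
jog_arm --targets '[[8,[17.7,0,25.9],0],[8,[17.7,0,25.9],0],[8,[17.7,0,25.9],0],[8,[17.7,0,25.9],0],[8,[17.7,0,25.9],0],[8,[17.7,0,25.9],0],[8,[17.7,2,25.9],0],[8,[17.7,5,25.9],0],[8,[17.7,6,25.9],0],[8,[17.7,6,25.9],0]]'

```text
time_s: 8.1
ee_pos: [0.4377, 0.2775, 0.1083]
eef_rot: [-1.57, 0.002, 0.785]
force: [0.3, -0.5, 0.4]
grip_width: 0.0801
```

Run:
```python
from h import *
from go import go
from fit import *
c,W=snap('side','s3.png')
cv2.imwrite('pics/s3c.png',cv2.resize(c['img'][80:300,110:390],(764,600),interpolation=3)[...,::-1])
go(.4378,.278,.037,.785)
print('drop',rect(roi(W,.46,.53,-.06,0,.075,.1)),rect(roi(W,.46,.53,-.06,0,.04,.1)))
```

```text
t 8.15 pos [0.4384 0.2777 0.1095] rot [-1.571 -0.     0.784] q [ 0.49  0.36  1.73 -0.    1.05 -0.29] F [-0.1  0.4  0.5] w 0.0803 
SHIFT [-0.02  7.25  0.06] TURN -0.001
drop (array([494.1, -30.8]), array([21.5, 20.4]), 40.4, 74) (array([492.3, -32.1]), array([28.4, 31.5]), 49.4, 265)
```

View pics/s3c.png

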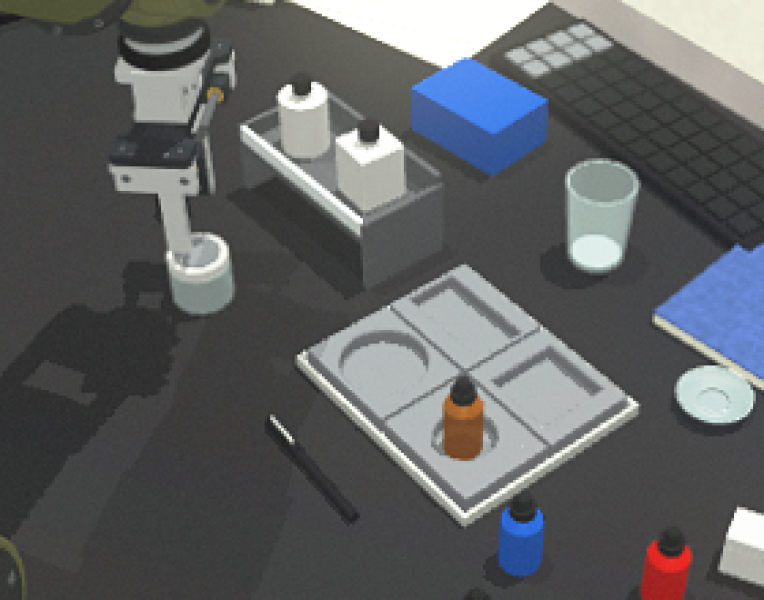

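The dropper bottle stands upright in the small recess (463,430). The open gripper is over the jar (200,270), so I'll grasp it.

Call:
jog_arm --targets '[[8,[0,2.5,0],0],[8,[0,5,0],0],[8,[0,6.6,0],0],[8,[0,7.1,0],0],[8,[0,7.1,0],0],[4.8,[0,7.1,0],0],[4.8,[0,7.1,0],0],[4.8,[0,7.1,0],0],[4.8,[0,7.1,0],0],[4.8,[0,7.1,0],0]]' --grip_force 20

```text
time_s: 9.15
ee_pos: [0.4384, 0.2781, 0.0384]
eef_rot: [-1.571, -0.001, 0.785]
force: [-2.1, -1.3, 6.2]
grip_width: 0.0569
```

Call:
jog_arm --targets '[[4.8,[0,-0.5,0],0],[4.8,[0,-2,0],0],[4.8,[0,-4,0],0],[4.8,[0,-6,0],0],[4.8,[0,-7,0],0],[4.8,[0,-7,0],0]]'

```text
time_s: 9.75
ee_pos: [0.4385, 0.2782, 0.1088]
eef_rot: [-1.571, -0.002, 0.785]
force: [-0.5, 0.4, -1.5]
grip_width: 0.0573
```

```bash
python3 go.py .4985 .080 .046 .785
```

```text
t 9.75 pos [0.4385 0.2782 0.1088] rot [-1.571 -0.002  0.785] q [ 0.49  0.36  1.73  0.    1.05 -0.29] F [-0.5  0.4 -1.5] w 0.0573 
SHIFT [ -9.78   6.27 -18.26] TURN 0.0
```

Held at 57 mm. On the recess floor the TCP should be at about 0.0464.

Call:
jog_arm --targets '[[4.8,[-0.7,0,-1.3],0],[4.8,[-2.2,0,-4],0],[4.8,[-4,0,-7.5],0],[4.8,[-5.9,0,-11],0],[4.8,[-7.8,0,-14.5],0],[4.8,[-9.2,0,-17.2],0],[4.8,[-9.8,1,-18.3],0],[4.8,[-9.8,3,-18.3],0],[4.8,[-9.8,4,-18.3],0],[4.8,[-9.8,4,-18.3],0]]'

```text
time_s: 10.75
ee_pos: [0.4968, 0.0793, 0.0657]
eef_rot: [-1.568, 0.003, 0.785]
force: [-0.9, -0.3, -1.1]
grip_width: 0.0573
```

```bash
python3 go.py .4985 .080 .0464 .785
```

```text
t 10.75 pos [0.4968 0.0793 0.0657] rot [-1.568  0.003  0.785] q [ 0.09  0.4   1.8   0.    0.95 -0.7 ] F [-0.9 -0.3 -1.1] w 0.0573 
SHIFT [ 0.17  1.93 -0.08] TURN 0.0
```

Call:
jog_arm --targets '[[4.8,[0,0,0],0],[4.8,[0,0.7,0],0],[4.8,[0,1.3,0],0],[4.8,[0,1.8,0],0],[4.8,[0,2.1,0],0],[4.8,[0,2.1,0],0],[4.8,[0,2.1,0],0]]'

```text
time_s: 11.45
ee_pos: [0.4981, 0.0792, 0.0466]
eef_rot: [-1.571, -0.0, 0.785]
force: [-0.1, 0.6, -0.7]
grip_width: 0.0572
```

```bash
python3 go.py .4985 .080 .0464 .785
```

```text
t 11.45 pos [0.4981 0.0792 0.0466] rot [-1.571 -0.     0.785] q [ 0.09  0.43  1.81  0.    0.9  -0.7 ] F [-0.1  0.6 -0.7] w 0.0572 
SHIFT [0.08 0.02 0.03] TURN 0.0
```

Call:
jog_arm --targets '[[4.8,[0,0.1,0],0],[4.8,[0,0.1,0],0],[7.4,[0,0.1,0],0],[7.4,[0,0.1,0],0],[7.4,[0,0.1,0],0],[7.4,[0,-2,0],0],[7.4,[0,-5,0],0],[7.4,[0,-10,0],0],[7.4,[0,-14,0],0],[7.4,[0,-14,0],0]]'

```text
time_s: 12.45
ee_pos: [0.5, 0.0794, 0.1919]
eef_rot: [-1.576, -0.007, 0.785]
force: [0.2, -1.4, -1.1]
grip_width: 0.074
```

Run:
```python
from h import *
from go import go
from fit import *
c,W=snap('top','t4.png')
for a in(86,85,84): pass
print('sq',rect(roi(W,.56,.65,.2,.28,.110,.128)),'jar',rect(roi(W,.45,.55,.03,.13,.05,.07)),'rail/back z>.07',rect(roi(W,.54,.67,.17,.4,.07,.098)))
go(.607,.2345,.195,np.radians(85)-0)
```

```text
sq (array([608.6, 235.3]), array([50. , 49.2]), 86.4, 355) jar (array([0., 0.]), array([0., 0.]), 0.0, 0) rail/back z>.07 (array([606.3, 285.3]), array([207.2,  95.8]), 89.4, 827)
t 12.5 pos [0.499  0.0793 0.1888] rot [-1.574 -0.004  0.785] q [ 0.09  0.23  1.69  0.    1.21 -0.7 ] F [ 0.3 -0.2  0.7] w 0.0739 
SHIFT [18.61 -0.56  3.34] TURN -0.698
```

Call:
jog_arm --targets '[[6.4,[18.6,-0.6,3.4],-0.715],[6.4,[18.6,-0.6,3.4],-0.715],[6.4,[18.6,-0.6,3.4],-0.715],[6.4,[18.6,-0.6,3.4],-0.715],[6.4,[18.6,-0.6,3.4],-0.715],[6.4,[18.6,-0.6,3.4],-0.715],[6.4,[18.6,-0.6,3.4],-0.715],[6.4,[18.6,-0.6,3.4],-0.715]]'

```text
time_s: 13.3
ee_pos: [0.6054, 0.234, 0.1924]
eef_rot: [-1.57, 0.0, 1.497]
force: [-1.0, -0.2, 1.0]
grip_width: 0.0639
```

Run:
```python
from h import *
from go import go
c,W=snap('side','s5.png')
cv2.imwrite('pics/s5c.png',cv2.resize(c['img'][40:260,130:410],(764,600),interpolation=3)[...,::-1])
go(.607,.2345,.099,1.50)
```

```text
t 13.35 pos [0.6055 0.2341 0.1927] rot [-1.571  0.     1.497] q [ 0.31  0.55  1.25  0.    1.35 -1.18] F [-0.8 -0.5 -0.3] w 0.0642 
SHIFT [ 0.05  9.37 -0.15] TURN -0.003
```

View pics/s5c.png

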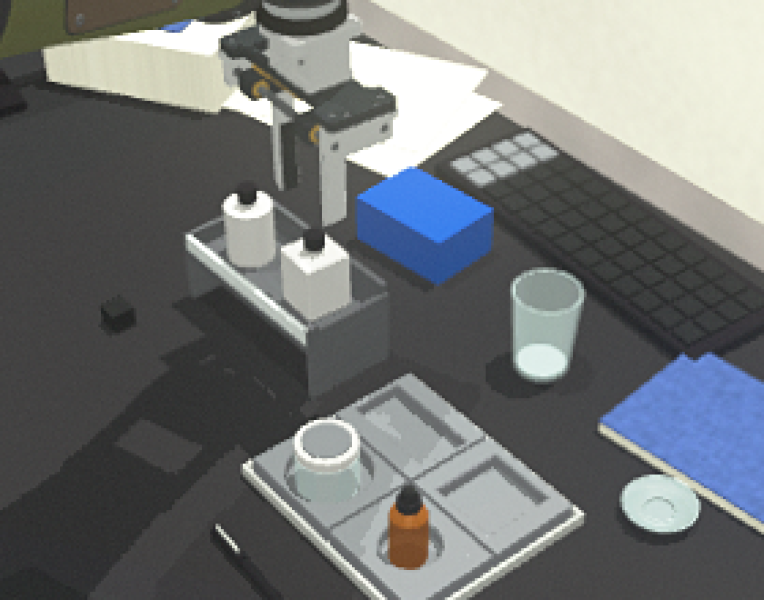

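The jar (328,455) and dropper (408,530) are seated in their recesses. The gripper is above the square bottle (315,275). I'll descend and grip.

Call:
jog_arm --targets '[[6.4,[0,2.5,-0.1],0],[6.4,[0,5,-0.1],0],[6.4,[0,7.5,-0.1],0],[6.4,[0,9,-0.1],0],[6.4,[0,9.2,-0.1],0],[4,[0,9.2,-0.1],0],[4,[0,9.2,-0.1],0],[4,[0,9.2,-0.1],0],[4,[0,9.2,-0.1],0],[4,[0,9.2,-0.1],0]]'

```text
time_s: 14.35
ee_pos: [0.6072, 0.2348, 0.1022]
eef_rot: [-1.573, -0.001, 1.5]
force: [-1.0, -0.6, 6.5]
grip_width: 0.0481
```

Call:
jog_arm --targets '[[4,[0,-0.4,0],0],[4,[0,-1.2,0],0],[4,[0,-2.5,0],0],[4,[0,-4,0],0],[4,[0,-5.5,0],0],[4,[0,-6,0],0],[4,[0,-6,0],0]]'

```text
time_s: 15.05
ee_pos: [0.607, 0.2348, 0.1619]
eef_rot: [-1.572, -0.001, 1.5]
force: [0.2, -0.9, -1.4]
grip_width: 0.0478
```

Run:
```python
from h import *
from go import go
go(.588,-.0325,.108,1.552)
c,W=snap('side','s6.png')
cv2.imwrite('pics/s6c.png',cv2.resize(c['img'][40:260,130:410],(764,600),interpolation=3)[...,::-1])
```

```text
t 15.05 pos [0.607  0.2348 0.1619] rot [-1.572e+00 -1.000e-03  1.500e+00] q [ 0.31  0.58  1.28  0.    1.29 -1.19] F [ 0.2 -0.9 -1.4] w 0.0478 
SHIFT [-2.68e+01  5.38e+00  1.00e-02] TURN -0.052
```

View pics/s6c.png

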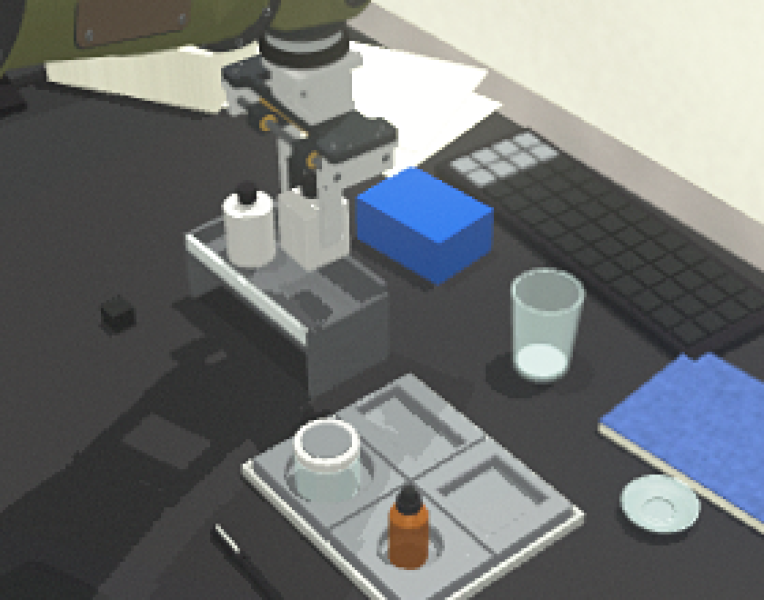

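The bottle is lifted clear of the rack (310,230) and the round bottle is undisturbed. I'll carry it out over the front rail, then across to the tray.

Call:
jog_arm --targets '[[4,[0,0,1.5],0],[4,[0,0,4],0],[4,[0,0,7],0],[4,[0,0,10],0],[4,[-1.5,0,11.5],0],[4,[-4,0,12],0],[4,[-7,0,12],0],[4,[-10,0,12],0],[4,[-13,0,11.5],-0.02],[4,[-16,0,10.5],-0.052]]'

```text
time_s: 16.1
ee_pos: [0.49, 0.0814, 0.1602]
eef_rot: [-1.57, 0.0, 1.553]
force: [0.3, 0.3, -0.9]
grip_width: 0.0478
```

```bash
python3 go.py .588 -.0325 .108 1.552
```

```text
t 16.1 pos [0.49   0.0814 0.1602] rot [-1.57   0.     1.553] q [ 0.09  0.25  1.74  0.    1.15 -1.46] F [ 0.3  0.3 -0.9] w 0.0478 
SHIFT [-11.21   5.21 -10.01] TURN 0.001
```

Call:
jog_arm --targets '[[4,[-3,0,-2],0],[4,[-6,0,-5],0],[4,[-9,0,-8],0],[4,[-11,0,-9.7],0],[4,[-11.2,1,-10],0],[4,[-11.2,3,-10],0],[4,[-11.2,5.2,-10],0],[4,[-11.2,7,-10],0],[4,[-11.2,8,-10],0],[4,[-11.2,8,-10],0]]'

```text
time_s: 17.1
ee_pos: [0.5874, -0.0308, 0.079]
eef_rot: [-1.568, -0.0, 1.552]
force: [-0.8, -1.2, 0.9]
grip_width: 0.0477
```

Run:
```python
from h import *
from go import go
c,W=snap('side','s7.png')
cv2.imwrite('pics/s7c.png',cv2.resize(c['img'][120:300,190:430],(800,600),interpolation=3)[...,::-1])
go(.588,-.0325,.0502,1.552)
```

```text
t 17.15 pos [ 0.5881 -0.031   0.0803] rot [-1.57  -0.     1.552] q [-0.11  0.54  1.54  0.    1.06 -1.67] F [-0.6 -0.6 -1.5] w 0.0481 
SHIFT [-0.15  3.01  0.  ] TURN 0.0
```

View pics/s7c.png

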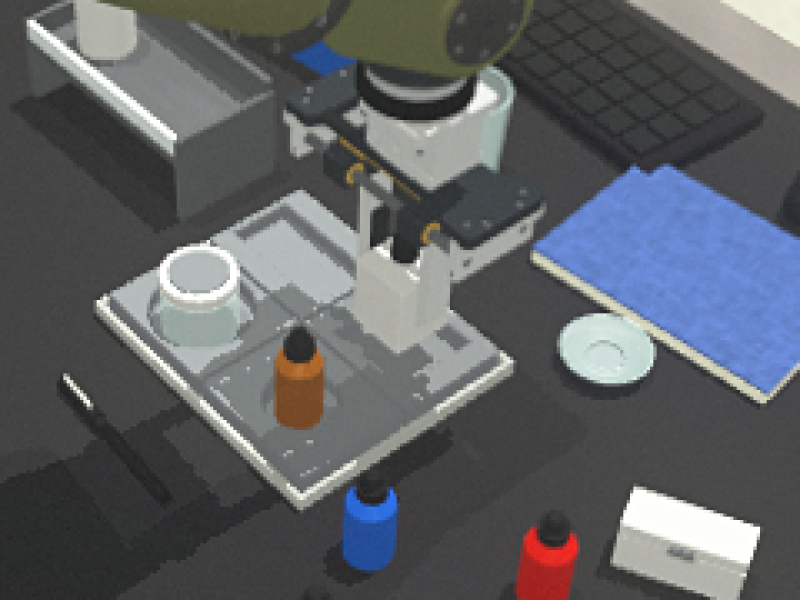

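The bottle is over the square well (400,300), and the glass behind is clear. I'll lower it.

Call:
jog_arm --targets '[[4,[-0.1,0.6,0],0],[4,[-0.1,1.3,0],0],[4,[-0.1,2,0],0],[4,[-0.1,2.5,0],0],[4,[-0.1,2.8,0],0],[4,[-0.1,2.9,0],0],[4,[-0.1,2.9,0],0]]'

```text
time_s: 17.85
ee_pos: [0.5885, -0.0324, 0.0517]
eef_rot: [-1.571, -0.0, 1.552]
force: [0.8, 0.3, -1.2]
grip_width: 0.0478
```

```bash
python3 go.py .588 -.0325 .0502 1.552
```

```text
t 17.85 pos [ 0.5885 -0.0324  0.0517] rot [-1.571 -0.     1.552] q [-0.12  0.58  1.56  0.    1.01 -1.67] F [ 0.8  0.3 -1.2] w 0.0478 
SHIFT [-0.01  0.15  0.05] TURN -0.0
```

Call:
jog_arm --targets '[[4,[0,0.15,0],0],[4,[0,0.15,0],0],[6.4,[0,0.15,0],0],[6.4,[0,0.15,0],0],[6.4,[0,0.15,0],0],[6.4,[0,-2,0],0],[6.4,[0,-5,0],0],[6.4,[0,-10,0],0],[6.4,[0,-13,0],0],[6.4,[0,-13,0],0]]'

```text
time_s: 18.85
ee_pos: [0.59, -0.0325, 0.1865]
eef_rot: [-1.578, 0.001, 1.552]
force: [0.1, 0.2, 0.8]
grip_width: 0.0641
```

```bash
python3 go.py .600 -.2855 .16 0.454
```

```text
t 18.85 pos [ 0.59   -0.0325  0.1865] rot [-1.578e+00  1.000e-03  1.552e+00] q [-0.12  0.42  1.45  0.    1.26 -1.67] F [0.1 0.2 0.8] w 0.0641 
SHIFT [-25.27   2.68  -1.45] TURN 1.098
```

Call:
jog_arm --targets '[[5,[-25.2,0,-1.2],1.098],[5,[-25.2,0,-1.2],1.098],[5,[-25.2,0,-1.2],1.098],[5,[-25.2,0,-1.2],1.098],[5,[-25.2,0,-1.2],1.098],[5,[-25.2,0,-1.2],1.098],[5,[-25.2,2,-1.2],1.098],[5,[-25.2,5,-1.2],1.098],[5,[-25.2,7,-1.2],1.098],[5,[-25.2,7,-1.2],1.098]]'

```text
time_s: 19.85
ee_pos: [0.5942, -0.2838, 0.1076]
eef_rot: [-1.566, 0.004, 0.454]
force: [-0.2, 1.0, 0.9]
grip_width: 0.0504
```

Run:
```python
from h import *
from go import go
c,W=snap('side','s8.png')
cv2.imwrite('pics/s8c.png',cv2.resize(c['img'][150:330,200:440],(800,600),interpolation=3)[...,::-1])
go(.600,-.2855,.036,.454)
```

```text
t 19.9 pos [ 0.5951 -0.2842  0.11  ] rot [-1.568  0.002  0.454] q [-0.5   0.65  1.29 -0.    1.21 -0.96] F [-0.6 -0.3  1.2] w 0.0501 
SHIFT [ 0.4   7.4  -0.35] TURN 0.0
```

View pics/s8c.png

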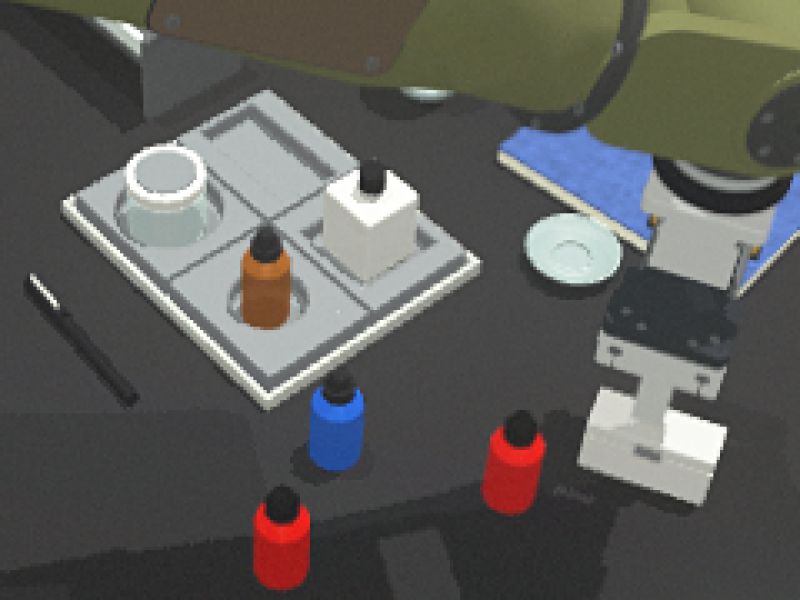

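The square bottle is seated in its recess (370,230). The gripper sits over the slide box (655,445), aligned across its width. I'll correct by 4 mm, descend and grip.

Call:
jog_arm --targets '[[5,[0.4,0,-0.3],0],[5,[0.4,2.5,-0.3],0],[5,[0.4,5,-0.3],0],[5,[0.4,6.8,-0.3],0],[5,[0.4,7.3,-0.3],0],[5,[0.4,7.3,-0.3],0],[2.4,[0.4,7.3,-0.3],0],[2.4,[0.4,7.3,-0.3],0],[2.4,[0.4,7.3,-0.3],0],[2.4,[0.4,7.3,-0.3],0]]'

```text
time_s: 20.9
ee_pos: [0.6011, -0.2857, 0.0399]
eef_rot: [-1.572, -0.001, 0.454]
force: [0.0, 1.1, 6.7]
grip_width: 0.0318
```

Call:
jog_arm --targets '[[2.4,[0,0,0],0],[2.4,[0,0,0],0]]'

```text
time_s: 21.1
ee_pos: [0.6011, -0.2857, 0.0398]
eef_rot: [-1.572, -0.001, 0.454]
force: [0.3, 1.0, 5.3]
grip_width: 0.0316
```

Call:
jog_arm --targets '[[2.4,[0,-0.5,0],0],[2.4,[0,-2,0],0],[2.4,[0,-5,0],0],[2.4,[0,-8,0],0],[2.4,[0,-11,0],0],[2.4,[0,-12.5,0],0],[2.4,[0,-12.5,0],0]]'

```text
time_s: 21.8
ee_pos: [0.6013, -0.2859, 0.1663]
eef_rot: [-1.574, -0.002, 0.454]
force: [0.3, -0.2, -2.0]
grip_width: 0.0317
```

```bash
python3 go.py .5905 .079 .16 -0.019
```

```text
t 21.8 pos [ 0.6013 -0.2859  0.1663] rot [-1.574 -0.002  0.454] q [-0.5   0.6   1.22 -0.    1.31 -0.95] F [ 0.3 -0.2 -2. ] w 0.0317 
SHIFT [15.03  0.56 33.27] TURN 0.473
```

Call:
jog_arm --targets '[[2.4,[1,0,2],0.05],[2.4,[2.7,0,6],0.15],[2.4,[4.5,0,10],0.25],[2.4,[6.3,0,14],0.35],[2.4,[8.1,0,18],0.45],[2.4,[9.9,0,22],0.473],[2.4,[11.7,0,26],0.473],[2.4,[13.5,0,30],0.473],[2.4,[14.8,0,32.6],0.473],[2.4,[15,0,33.3],0.473]]'

```text
time_s: 22.8
ee_pos: [0.5886, 0.0823, 0.1621]
eef_rot: [-1.571, 0.002, -0.016]
force: [-0.1, -0.9, -1.7]
grip_width: 0.0319
```

Call:
jog_arm --targets '[[2.4,[0,0,0],0],[2.4,[0,2,0],0],[2.4,[0,5,0],0],[2.4,[0,7.5,0],0],[2.4,[0,8.5,0],0],[2.4,[0,8.5,0],0]]'

```text
time_s: 23.4
ee_pos: [0.5888, 0.0784, 0.0773]
eef_rot: [-1.571, 0.003, -0.02]
force: [0.6, 0.0, -0.7]
grip_width: 0.0321
```

Run:
```python
from h import *
from go import go
c,W=snap('side','s9.png')
cv2.imwrite('pics/s9c.png',cv2.resize(c['img'][120:300,190:430],(800,600),interpolation=3)[...,::-1])
go(.5905,.079,.0478,-.019)
```

```text
t 23.45 pos [0.5895 0.0787 0.0788] rot [-1.571  0.    -0.02 ] q [ 0.07  0.55  1.53 -0.    1.07  0.09] F [-0.4  0.1 -1.7] w 0.032 
SHIFT [0.1  3.1  0.04] TURN -0.001
```

View pics/s9c.png

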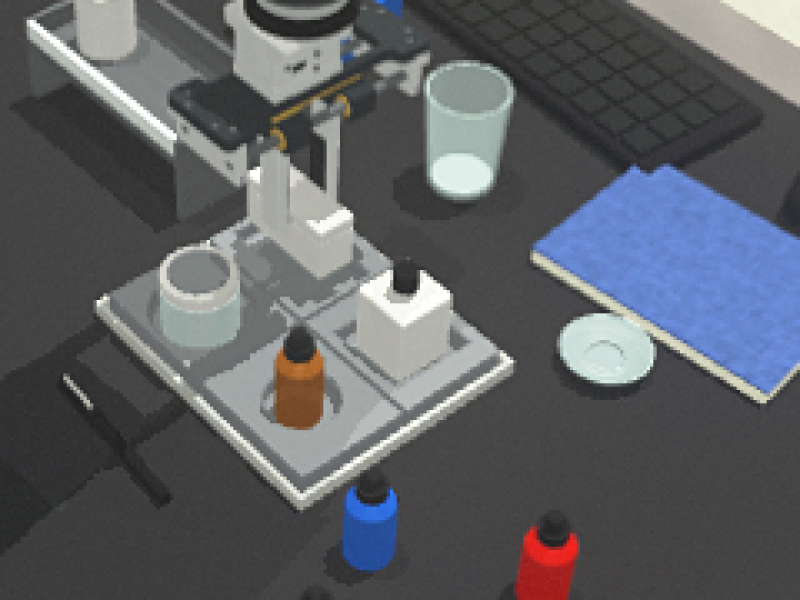

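The box is above the long recess (300,225) and aligned. I'll lower it.

Call:
jog_arm --targets '[[2.4,[0.1,0.7,0],0],[2.4,[0.1,1.4,0],0],[2.4,[0.1,2.1,0],0],[2.4,[0.1,2.6,0],0],[2.4,[0.1,2.9,0],0],[2.4,[0.1,2.9,0],0],[2.4,[0.1,2.9,0],0]]'

```text
time_s: 24.15
ee_pos: [0.5905, 0.0795, 0.0498]
eef_rot: [-1.571, -0.0, -0.019]
force: [-0.0, -0.2, -0.8]
grip_width: 0.0317
```

```bash
python3 go.py .5905 .079 .0478 -.019
```

```text
t 24.15 pos [0.5905 0.0795 0.0498] rot [-1.571 -0.    -0.019] q [ 0.07  0.59  1.54 -0.    1.01  0.09] F [-0.  -0.2 -0.8] w 0.0317 
SHIFT [ 0.    0.2  -0.05] TURN 0.0
```

Call:
jog_arm --targets '[[2.4,[0,0.2,0],0],[2.4,[0,0.2,0],0],[4.8,[0,0.2,0],0],[4.8,[0,0.2,0],0],[4.8,[0,0.2,0],0],[4.8,[0,-2,0],0],[4.8,[0,-5,0],0],[4.8,[0,-10,0],0],[4.8,[0,-14,0],0],[4.8,[0,-17,0],0]]'

```text
time_s: 25.15
ee_pos: [0.5906, 0.0795, 0.2228]
eef_rot: [-1.571, -0.003, -0.019]
force: [-0.6, -0.3, -0.9]
grip_width: 0.0483
```

Call:
jog_arm --targets '[[4.8,[-5,0,5],0],[4.8,[-10,0,10],0],[4.8,[-14,0,15],0],[4.8,[-17,0,20],0],[4.8,[-20,0,25],0],[4.8,[-22,0,29],0],[4.8,[-22,0,30],0],[4.8,[-22,0,30],0]]'

```text
time_s: 25.95
ee_pos: [0.3741, 0.3864, 0.2199]
eef_rot: [-1.57, -0.0, -0.017]
force: [0.2, -0.4, -0.0]
grip_width: 0.0479
```

Run:
```python
from h import *
from go import go
from fit import *
c,W=snap('side','s10.png'); c2,W2=snap('top','t10.png')
a=cv2.resize(c['img'][70:390,150:460],(400,413),interpolation=3); b=cv2.resize(c2['img'][130:290,90:450],(400,178),interpolation=3)
cv2.imwrite('pics/fin.png',np.vstack([a,b])[...,::-1])
go(.4,.3,.2,0)
for nm,w in(('side',W),('top',W2)):
  for n,x,y in(('long',.591,.079),('sq',.5885,-.0325),('jar',.498,.080),('drop',.496,-.031)):
    p=roi(w,x-.044,x+.044,y-.05,y+.05,.03,.12); q=p[p[:,2]>np.percentile(p[:,2],95)-.006] if len(p) else p
    if len(p): print(nm,n,'all',rect(p),'maxz',np.percentile(p[:,2],97).round(4),'top',q.mean(0).round(4))
```

```text
t 26.05 pos [0.3745 0.3858 0.2196] rot [-1.571  0.    -0.015] q [0.73 0.28 1.56 0.   1.3  0.75] F [ 0.2  0.2 -0. ] w 0.0482 
SHIFT [ 2.68  1.96 -8.54] TURN -0.015
side long all (array([588.7,  78.5]), array([40., 86.]), 1.7, 542) maxz 0.0594 top [0.5889 0.0783 0.0564]
side sq all (array([588.6, -32.7]), array([50.8, 52.1]), 87.8, 632) maxz 0.0901 top [ 0.588  -0.0324  0.0891]
side jar all (array([496.6,  80. ]), array([60.2, 55. ]), 48.3, 551) maxz 0.0663 top [0.4957 0.0793 0.0633]
side drop all (array([491.3, -33.6]), array([27.2, 31.8]), 54.5, 312) maxz 0.0914 top [ 0.4942 -0.0312  0.0898]
top long all (array([587.7,  79.6]), array([33.5, 84. ]), 0.2, 496) maxz 0.0557 top [0.5889 0.0785 0.0527]
top sq all (array([588.1, -32. ]), array([49.5, 45.9]), 0.2, 427) maxz 0.0875 top [ 0.5881 -0.0319  0.0866]
top jar all (array([495.9,  79.5]), array([55.1, 54.7]), 0.7, 469) maxz 0.0626 top [0.4958 0.0809 0.0594]
top drop all (array([493.8, -30.2]), array([32.4, 31. ]), 0.7, 161) maxz 0.0891 top [ 0.494  -0.0296  0.0872]
```

View pics/fin.png

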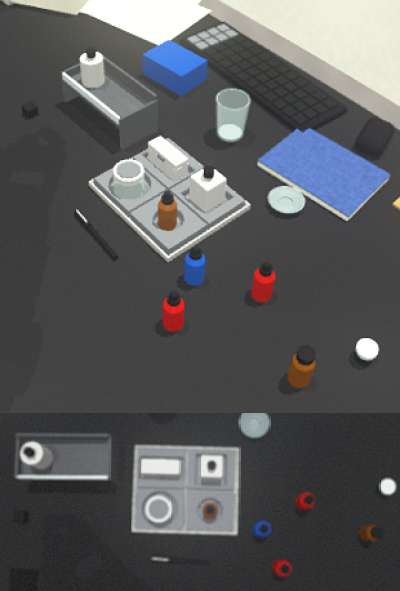

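All four are upright in their recesses, with top heights close to those expected on the floors (54, 88, 60 and 90 mm). The look-alikes are in place. I'll hand in.

```bash
python3 -c "
from station import ctrl
print(ctrl.hand_in())"
```

```text
the job is handed in; nothing more can be done
None
```

The kit is packed and the job is handed in at about 26 s of the 109 s allowed. I placed the items in the order asked: dropper bottle, squat jar, square bottle (lifted out over the rack's front rail) and slide box.

- **Heights:** Measured tops were about 56–59 mm for the slide box, 88–90 mm for the square bottle, 63–66 mm for the jar and 89–91 mm for the dropper bottle. With each on its recess floor they should be 54, 88, 60 and 90 mm. The side camera reads 2–4 mm higher than the top one, and I put the excess down to depth noise and calibration.
- **Positions:** All four came out within about 3 mm of the recess centres and upright in the last pictures.
- **Left alone:** The screw-cap amber bottle, the round white bottle and the red and blue look-alikes stand where they were, judged by eye in the last picture. The gripper is open and well clear of everything.
- **Forces:** The wrist readings I took stayed under 10 N. No check failed.

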